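# Put the setting masters back into their fitted tray

## Task

The comparator has been set, so put its five masters, which lie mixed on the bench, back into the fitted gauge tray: the large and the small setting ring, the gauge block and the V-block each fully down and level in the recess cut for it, and the plug gauge lying across the two V saddles of its rest, about centred. Leave all five released and at rest.

Things in the scene. Friction and masses are not known exactly. Their poses are not given: they have to be found in the camera images.
- large_ring_centre (a point): The larger of the two bright steel setting rings on the bench right of the tray: outside diameter 64, height 22 mm, lying flat, about 0.23 kg. This point is on its axis, half-way up (11 mm above its underside). Loose on the bench at first. Grip it by its upper part, so that the fingertips clear the insert's face when it is seated.
- small_ring_centre (a point): The smaller bright steel setting ring on the bench right of the tray: outside diameter 50, height 16 mm, lying flat, about 0.12 kg. This point is on its axis, half-way up (8 mm above its underside). Loose on the bench at first. Grip it by its upper part, so that the fingertips clear the insert's face when it is seated.
- plug_gauge_centre (a point): Double-ended plug gauge lying on its side right of the tray, loose: 104 mm long, steel ends 22 mm in diameter, dark handle between them 18 mm across (reaching at least 26 mm either way from this point), 0.14 kg. This point is the middle of its length on its axis, 11 mm above the bench; y is its long axis. Grip across the handle.
- gauge_block_centre (a point): Bright steel gauge block, a plain slab 9 mm thick (x), 35 mm long (y), 30 mm high (z), standing upright right of the tray, about 0.07 kg. This point is its centre, 15 mm above its underside. Grip across the 9 mm. Loose on the bench at first. Grip it by its upper part, so that the fingertips clear the insert's face when it is seated.
- v_block_centre (a point): Grey steel V-block, 40 (x) x 48 (y) x 34 mm high (z), its V groove upwards and along x, about 0.42 kg, right of the tray. This point is the middle of its outline at half height, 17 mm above its underside. Grip across the 40 mm. Loose on the bench at first. Grip it by its upper part, so that the fingertips clear the insert's face when it is seated.
- large_ring_bay_seat (a point): Bay of the large ring: the tray insert with the larger round recess, 76 mm across. The tray, fixed, is a dark wooden frame 240 x 280 x 22 mm with six pale inserts, 112 (x) x 88 mm (y), in two rows of three, in any order. This point is the centre of the recess floor, 19 mm above the bench; the recess is 5 mm deep (insert face 24 mm above the bench), with a bevelled lip.
- small_ring_bay_seat (a point): Bay of the small ring: the tray insert with the smaller round recess, 62 mm across. This point is the centre of the recess floor, 19 mm above the bench; the recess is 5 mm deep (insert face 24 mm above the bench), with a bevelled lip.
- block_bay_seat (a point): Bay of the gauge block: the tray insert with the narrow slot, 20 mm (x) by 47 mm (y); the block stands in it upright, its length along y. This point is the centre of the recess floor, 19 mm above the bench; the recess is 5 mm deep (insert face 24 mm above the bench), with a bevelled lip.
- vblock_bay_seat (a point): Bay of the V-block: the tray insert with the nearly square recess, 53 mm (x) by 61 mm (y); the block's x goes along x, either way round. This point is the centre of the recess floor, 19 mm above the bench; the recess is 5 mm deep (insert face 24 mm above the bench), with a bevelled lip. (The sixth insert's long recess already holds a dial indicator.)
- plug_rest_seat (a point): Rest of the plug gauge: the insert with two wooden V saddles, 88 mm apart along x, 14 mm thick, Vs 40 mm wide at the top, tops 34 mm above the bench; the base between them is 13 mm above it. The gauge lies across both, long axis along x, either way round. This point is where the middle of its axis then lies, 30 mm above the bench.
Mind the look-alikes: they are no part of the job. Leave any green or turquoise look-alike of the part that bears small_ring_centre alone.

How it is judged:
At the end, for the whole second after the job is handed in: Each ring and block stands on the floor of its own recess (centre within 11 mm of the recess centre in plan, height within 2.5 mm, tilt under 0.09 rad), and the plug gauge lies in both saddles (middle within 12 mm in plan, 4 mm in height, axis within 0.15 rad of the rest's), all released (horizontal distance between large_ring_centre and large_ring_bay_seat below 0.011 m and z of large_ring_centre in the frame of large_ring_bay_seat between 0.0085 and 0.0135 m and angle between each of large_ring_centre, small_ring_centre, gauge_block_centre, v_block_centre's own z axis and vertical below 0.09 rad and horizontal distance between small_ring_centre and small_ring_bay_seat below 0.011 m and z of small_ring_centre in the frame of small_ring_bay_seat between 0.0055 and 0.0105 m and horizontal distance between gauge_block_centre and block_bay_seat below 0.011 m and z of gauge_block_centre in the frame of block_bay_seat between 0.0125 and 0.0175 m and horizontal distance between v_block_centre and vblock_bay_seat below 0.011 m and z of v_block_centre in the frame of vblock_bay_seat between 0.0145 and 0.0195 m and horizontal distance between plug_gauge_centre and plug_rest_seat below 0.012 m and z of plug_gauge_centre in the frame of plug_rest_seat between -0.004 and 0.004 m and angle between the y axis of plug_gauge_centre and the x axis of plug_rest_seat, either way round below 0.15 rad); the robot touches nothing.
It also fails if it takes over 115 s, if anything falls off the work surface, if the arm or the gripper's body presses on something with over 40 N, if the wrist force passes 120 N, or if a joint passes its speed limit or range.

## Robot

A 7-joint arm with a two-finger parallel gripper is mounted at the origin on the work surface; the furniture and walls round the work are solid. World frame = base frame: x ahead of the robot, y to its left, z up, the work surface at z = 0. Lengths are in m, angles in rad, forces in N, time in s.
With the tool pointing down it reaches from about 0.425 to 0.875 m from the base axis. Payload 4.7 kg.
Tool frame: the origin (TCP) lies on the centre line of the jaws, within the pads' length; the fingertips stand ahead of it and the grasp point (between the pads) lies 2 mm behind it (nose_length is the z of the fingertips in the tool frame, in m); z points along the fingers, y is the line along which they close (so a half turn about z gives the same grasp; the last joint's range is limited). The gripper opens to 87 mm and grips with 3 to 60 N. Pads are 19 mm wide; open, the fingers measure 117 mm over their backs; the gripper's body (75 mm by 190 mm) begins 51 mm behind the grasp point.
Start: joints at [-1.094, 0.321, -0.07, 1.45, 0.023, 1.371, -0.057], TCP at [0.29, 0.582, 0.24] pointing down, gripper open.
Joint ranges: [-2.86, 2.86], [-0.3, 2.09], [-1.38, 1.24], [0.06, 2.45], [-1.56, 4.7], [0.09, 2.05], [-2.69, 2.69]. Speed limits (rad/s): [2.57, 2.57, 3.14, 3.14, 3.14, 3.14, 3.14].

## Interface

Orientations are given as a rotation vector (axis times angle).
In Python, from bench import * gives the robot as it stands.
- The arm moves only by the tool send_rows, never from a script. Its arguments are lists of equal length, an entry for each row: "xyz": the shift along the tool's x, y, z in mm, a list of three; "dr": the turn, a rotation vector about the tool's x, y, z in rad, a list of three. A call has exactly 10 rows; each row is the pose to reach, as a shift and turn from the pose commanded when the call began, along the tool's axes at that moment; what a row does not reach only later rows make up. A row lasts 1/12 s, in which the tool goes at most 41.7 mm and 7.16 degrees, less where a joint would pass 70% of its speed; a pose out of reach is approached as far as the arm can. A call with a gripper value outside its range is refused whole. "jaw" is the finger opening in mm, from 0 to 87, set as the call begins (left out, the last holds). The fingers move at their own pace and stop on an object; "grip_force" is the grip in N (left out, the last holds). Time passes only in rows, so rows that repeat a pose let the fingers close, or fill a call up. It gives the time, the measured TCP pose, the force, the opening and the grip force at its end, in the units of the state.
- get_state(): the state, without advancing time (a new reading comes with each control period).
- get_image(name): name is "scene" or "side" or "wrist"; returns the picture (420x560x3 uint8, red, green, blue); there is no depth.
- calibration(name): a dict with "vfov" (degrees; the focal length in pixels is half the picture's height over the tangent of half this angle, whatever the lens; pixels are square), "cx", "cy" (the principal point, pixels), "k1" (the pictures are not rectified: a ray, as slopes to the right and down, at radius r is drawn at 1 + k1 r^2 times it, then the intrinsics apply), "rvec" (rotation vector, rad) and "tvec" (3), from world to camera coordinates, as OpenCV has them; the wrist camera has in their place "hand_eye" (4x4, takes a point from camera to tool coordinates, whose origin is the TCP and whose axes are the flange's). Camera axes: x right, y down, z forward; pixel columns grow to the right and rows downward; lengths in m; the calibration is good to about 2 mm. A picture is of the moment at which its call begins: read the wrist's pose just before it. calibration takes no time and is no camera call.
- close_job(): hands the job in; it is judged then, once.
The state is a dict: "time": time; "joint_positions": joint angles; "qd": joint speeds; "joint_torque": joint torques, N m; "position": TCP position; "tool_rot": TCP orientation; "ft_force": force on the tool from outside, world axes, zero at the start; "torque": the same for the moment, N m; "grip_width": opening from 0.0 (shut) to 1.0 (fully open); "grip_force": force on a finger pad.
Only numpy, scipy, OpenCV 4.12 (cv2) and the standard library are available. Lean on these libraries where they do the work, as an engineer would, in place of code of your own. Each camera call takes 0.05 s, during which the arm holds its last target. There are 200 camera calls.

## Working session

There is one attempt and no reset: what is moved stays moved. The work goes in short steps, Python scripts to look and compute and a tool call to move; the robot and the scene stay as the last step left them, time stands still between calls to the robot, and variables do not carry over. Pictures are saved under pics/ and viewed, at most 14 in all, crops included, and the job is handed in when it is done.

Besides the shell and the picture viewer there is one more tool, called after "Call:" as name(argument=value, ...), one argument or row to a line, values as JSON. send_rows: Moves the arm, as the interface text tells. Its arguments: {"type":"object","properties":{"xyz":{"type":"array"},"dr":{"type":"array"},"jaw":{"type":"number"},"grip_force":{"type":"number"}},"required":["xyz","dr"]}

```bash
mkdir -p pics; ls; python3 - <<'E'
from bench import *
import cv2
s=get_state();print(s)
for n in("scene","side","wrist"):
    print(n,calibration(n)); cv2.imwrite(f"pics/{n}0.png",cv2.cvtColor(get_image(n),cv2.COLOR_RGB2BGR))
try: print(nose_length)
except Exception as e: print(e)
E
```

```text
pics
{'time': 0.0, 'joint_positions': array([-1.0938977 ,  0.32183636, -0.07009528,  1.45165714,  0.02257522,
        1.37078028, -0.05688389]), 'qd': array([ 0.00102208,  0.00023198, -0.00131981,  0.00073131, -0.00192415,
       -0.00019457,  0.00118205]), 'joint_torque': array([ 3.14972767e-04, -4.91296828e+01, -4.03628703e-01, -3.12520552e+01,
       -6.39105379e-02,  4.40708525e-02,  1.70129756e-04]), 'position': array([0.28999724, 0.581154  , 0.23846184]), 'tool_rot': array([-7.20329122e-01, -3.05751786e+00,  2.91868818e-03]), 'ft_force': array([0.05862434, 0.84947183, 0.44827206]), 'torque': array([0.02009944, 0.03201998, 0.00729682]), 'grip_force': 0.0, 'grip_width': 1.0012330964920868}
scene {'vfov': 42.103602344311525, 'cx': 287.6720105142516, 'cy': 215.23816614187186, 'k1': -0.016005381230137245, 'rvec': array([ 2.06615391, -0.68976968,  0.3561229 ]), 'tvec': array([-0.5056348 ,  0.10955013,  1.34463522])}
side {'vfov': 49.14673323756865, 'cx': 278.8069867934529, 'cy': 214.10066903152398, 'k1': -0.15446720278003298, 'rvec': array([ 2.26846604, -0.27712815,  0.15292848]), 'tvec': array([-0.50638441, -0.0320948 ,  1.19090724])}
wrist {'vfov': 60.91216117211463, 'cx': 284.3224744237543, 'cy': 213.73373953440918, 'k1': -0.08038061049260001, 'hand_eye': array([[ 7.03964166e-04, -9.64344931e-01, -2.64647611e-01,
         7.24555623e-02],
       [ 9.99999671e-01,  5.72192799e-04,  5.75001256e-04,
        -4.57944255e-04],
       [-4.03070089e-04, -2.64647929e-01,  9.64345017e-01,
        -1.45799267e-01],
       [ 0.00000000e+00,  0.00000000e+00,  0.00000000e+00,
         1.00000000e+00]])}
0.017
```

View pics/scene0.png

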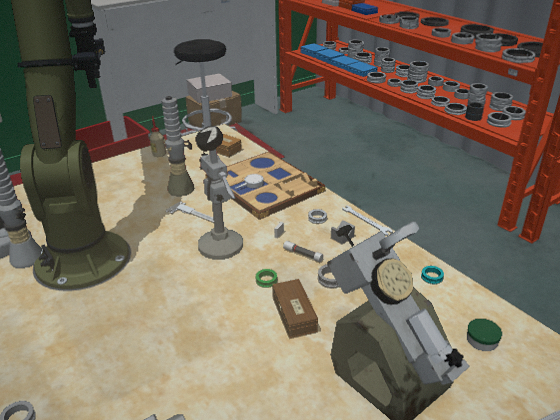

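View pics/side0.png

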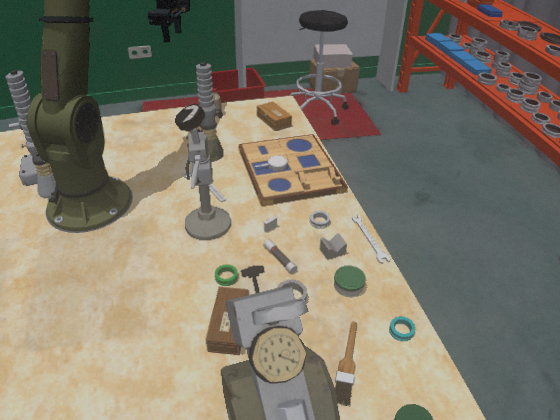

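The side image shows the tray at about (290,168). Its recesses are large round (300,145), slot (263,150), square (309,160), small round (280,185) and saddles (320,178). The parts are gauge block (270,224), ring (320,219), V-block (333,246), plug (280,256) and ring (292,292). The look-alikes are the green ring at (227,274) and the turquoise ring at (402,328), which I leave alone.

```bash
cat > h.py <<'E'
from bench import *
import numpy as np, cv2
from scipy.spatial.transform import Rotation as R
def K(c): 
    f=210/np.tan(np.radians(c["vfov"])/2); return np.array([[f,0,c["cx"]],[0,f,c["cy"]],[0,0,1]])
def cam(n,s=None):
    c=calibration(n)
    if n=="wrist":
        T=np.eye(4);T[:3,:3]=R.from_rotvec(s["tool_rot"]).as_matrix();T[:3,3]=s["position"]
        T=T@c["hand_eye"]; return K(c),np.array([c["k1"],0,0,0.]),T[:3,:3],T[:3,3]
    Rw=R.from_rotvec(c["rvec"]).as_matrix(); return K(c),np.array([c["k1"],0,0,0.]),Rw.T,-Rw.T@c["tvec"]
def p2w(C,uv,z):
    k,d,Rc,o=C
    uv=np.array(uv,float).reshape(-1,1,2); q=cv2.undistortPoints(uv,k,d).reshape(-1,2)
    r=np.c_[q,np.ones(len(q))]@Rc.T
    return o+r*((np.broadcast_to(z,len(q))-o[2])/r[:,2])[:,None]
def w2p(C,P):
    k,d,Rc,o=C
    return cv2.projectPoints(np.array(P,float).reshape(-1,3),cv2.Rodrigues(Rc.T)[0],-Rc.T@o,k,d)[0].reshape(-1,2)
def snap(n,name):
    s=get_state(); im=get_image(n); b=cv2.cvtColor(im,cv2.COLOR_RGB2BGR); cv2.imwrite(f"pics/{name}.png",b); np.save(f"pics/{name}.npy",np.r_[s["position"],s["tool_rot"]]); return s,b
def load(name):
    v=np.load(f"pics/{name}.npy"); return cv2.imread(f"pics/{name}.png"),cam("wrist",dict(position=v[:3],tool_rot=v[3:]))
def tomove(target,yaw=None,s=None):
    "shift in tool axes (mm) and tool-z turn from current pose; yaw= world angle of the tool y axis (closing line)"
    s=s or get_state(); Rt=R.from_rotvec(s["tool_rot"]).as_matrix()
    d=Rt.T@(np.array(target)-s["position"])*1000
    y=Rt[:,1]; a=np.arctan2(y[1],y[0]); return d.round(1), np.degrees(a).round(2)
E
python3 - <<'E'
from h import *
S=cam("side");C=cam("scene")
names="bigrec slot dial square smallrec saddles gb ring1 vb plug ring2 green turq".split()
uv=[(300,145),(263,150),(277,163),(309,160),(280,185),(320,178),(270,224),(320,219),(333,246),(280,256),(292,292),(227,274),(402,328)]
z=[.02]*6+[.015,.008,.017,.011,.01,.01,.01]
for n,p in zip(names,p2w(S,uv,z)): print(n,p.round(3))
for n,p,z in (("ring1",(317,216),.008),("vb",(343,233),.017),("plug",(303,250),.011),("ring2",(328,274),.01)): print(n,p2w(C,p,z).round(3))
print("tray corners",p2w(S,[(239,147),(311,136),(347,186),(267,203)],.022).round(3))
s=get_state();print(R.from_rotvec(s["tool_rot"]).as_matrix().round(3))
a=cv2.imread("pics/side0.png")[120:320,200:420]; cv2.imwrite("pics/crop1.png",cv2.resize(a,None,fx=3,fy=3,interpolation=cv2.INTER_CUBIC)[:600])
E
```

```text
bigrec [0.617 0.11  0.02 ]
slot [0.502 0.107 0.02 ]
dial [0.525 0.032 0.02 ]
square [0.619 0.027 0.02 ]
smallrec [ 0.508 -0.071  0.02 ]
saddles [ 0.623 -0.064  0.02 ]
gb [ 0.446 -0.211  0.015]
ring1 [ 0.574 -0.214  0.008]
vb [ 0.57  -0.321  0.017]
plug [ 0.444 -0.317  0.011]
ring2 [ 0.442 -0.424  0.01 ]
green [ 0.318 -0.343  0.01 ]
turq [ 0.63  -0.568  0.01 ]
ring1 [[ 0.573 -0.21   0.008]]
vb [[ 0.568 -0.322  0.017]]
plug [[ 0.447 -0.31   0.011]]
ring2 [[ 0.437 -0.418  0.01 ]]
tray corners [[ 0.435  0.137  0.022]
 [ 0.664  0.15   0.022]
 [ 0.681 -0.118  0.022]
 [ 0.456 -0.139  0.022]]
[[-0.895  0.446 -0.001]
 [ 0.446  0.895 -0.001]
 [-0.    -0.001 -1.   ]]
```

View pics/crop1.png

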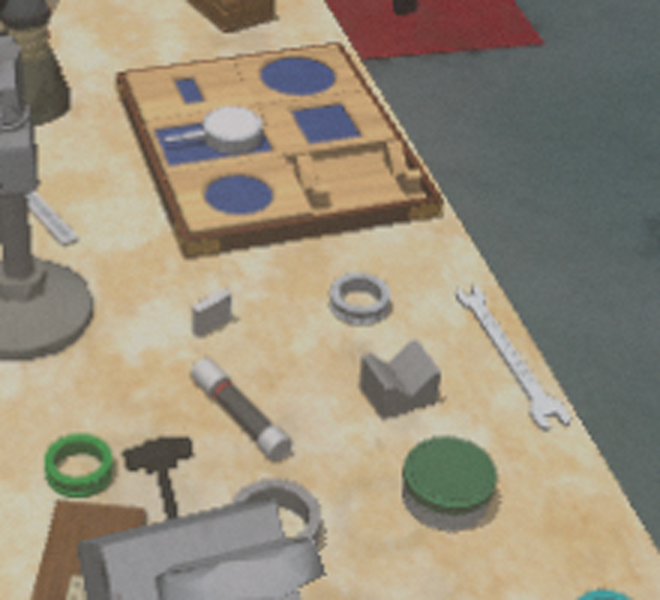

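The ring at crop (360,298), side (320,219), is the smaller one. The ring at crop (285,510), half hidden by the comparator, is the larger one. I'll move over the tray and then over the parts to look from close by.

Call:
send_rows(
  xyz=[
    [-31,-25,-6],
    [-62,-50,-12],
    [-93,-75,-18],
    [-124,-100,-24],
    [-155,-125,-30],
    [-186,-150,-36],
    [-217,-175,-42],
    [-248,-200,-48],
    [-279,-225,-54],
    [-310,-250,-60],
  ],
  dr=[
    [0,0,0],
    [0,0,0],
    [0,0,0],
    [0,0,0],
    [0,0,0],
    [0,0,0],
    [0,0,0],
    [0,0,0],
    [0,0,0],
    [0,0,0],
  ],
)

```text
time: 0.98
position: [0.4563, 0.2175, 0.2998]
tool_rot: [-0.72, -3.058, -0.0]
ft_force: [0.6, 0.3, -0.4]
grip_width: 1.002
grip_force: 0.0
```

Call:
send_rows(
  xyz=[
    [-23,-19,-4],
    [-46,-38,-8],
    [-69,-57,-12],
    [-92,-75,-16],
    [-115,-94,-20],
    [-138,-113,-24],
    [-161,-132,-28],
    [-184,-150,-32],
    [-184,-150,-32],
    [-184,-150,-32],
  ],
  dr=[
    [0,0,-0.06],
    [0,0,-0.12],
    [0,0,-0.18],
    [0,0,-0.24],
    [0,0,-0.3],
    [0,0,-0.36],
    [0,0,-0.42],
    [0,0,-0.46],
    [0,0,-0.46],
    [0,0,-0.46],
  ],
)

```text
time: 1.82
position: [0.5539, 0.001, 0.3315]
tool_rot: [-0.011, -3.141, 0.001]
ft_force: [-1.0, 0.5, 0.3]
grip_width: 1.002
grip_force: 0.0
```

```bash
python3 - <<'E'
from h import *
s,_=snap("wrist","tray");print(s["time"],s["position"],s["joint_positions"].round(2)); print(R.from_rotvec(s["tool_rot"]).as_matrix().round(3))
E
```

```text
1.8167 [0.55391135 0.00099667 0.33146253] [-0.46  0.08  0.44  1.56 -0.04  1.51  1.55]
[[-1.     0.007 -0.   ]
 [ 0.007  1.    -0.   ]
 [ 0.    -0.    -1.   ]]
```

View pics/tray.png

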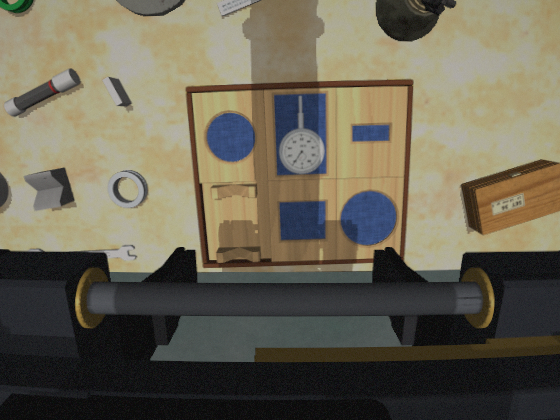

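The wrist view shows the whole tray: small round recess (231,137), slot (371,132), square (303,220), large round (369,217), saddles (236,191) and (238,254). The parts are at the left: plug (42,92), gauge block (117,92), V-block (48,188), small ring (127,189).

```bash
python3 - <<'E'
from h import *
b,C=load("tray")
hsv=cv2.cvtColor(b,cv2.COLOR_BGR2HSV)
m=cv2.inRange(hsv,(100,90,40),(125,255,255)); m[:, :185]=0
n,l,st,ce=cv2.connectedComponentsWithStats(m)
for i in range(1,n):
    if st[i,4]<200: continue
    c=max(cv2.findContours((l==i).astype(np.uint8),0,2)[0],key=len).reshape(-1,2)
    P=p2w(C,c,.019)[:,:2]*1000
    print(st[i],"mean",p2w(C,ce[i],.019).round(4),"rect",np.round(cv2.minAreaRect(P.astype(np.float32))[0],1),np.round(cv2.minAreaRect(P.astype(np.float32))[1:][0],1),cv2.minAreaRect(P.astype(np.float32))[2])
print(p2w(C,[(187,88),(412,80),(405,266),(205,266)],.022).round(4))
print("saddle ends",p2w(C,[(214,189),(257,189),(217,253),(260,253)],.034).round(4))
print("parts",p2w(C,[(42,92),(117,92),(48,188),(127,189)],[.011,.015,.017,.012]).round(4))
cv2.imwrite("pics/rest.png",cv2.resize(b[165:285,185:345],None,fx=5,fy=5,interpolation=cv2.INTER_CUBIC))
print(tomove((.52,-.27,.33)))
E
```

```text
[ 275   95   24   80 1041] mean [[0.4883 0.0015 0.019 ]] rect [504.8   3.4] [28.3 98.3] 89.29924011230469
[302  94  24  80 966] mean [[0.4862 0.0399 0.019 ]] rect [503.6  38.8] [98.1 27.4] 2.7055177688598633
[ 208  113   47   48 1766] mean [[ 0.5058 -0.0668  0.019 ]] rect [505.9 -66.5] [58.6 58.6] 89.22636413574219
[353 126  36  15 510] mean [[0.5017 0.1091 0.019 ]] rect [502.  109.7] [17.4 44.7] 0.1740172803401947
[ 341  192   55   53 2244] mean [[0.6132 0.1124 0.019 ]] rect [613.9 112.5] [73.  72.5] 35.996829986572266
[ 280  202   45   37 1610] mean [[0.6159 0.0244 0.019 ]] rect [616.4  23.9] [50.8 58.9] 1.3237355947494507
[[ 0.4459 -0.1177  0.022 ]
 [ 0.4376  0.1577  0.022 ]
 [ 0.6829  0.168   0.022 ]
 [ 0.6806 -0.1101  0.022 ]]
saddle ends [[ 0.5699 -0.0885  0.034 ]
 [ 0.5703 -0.0339  0.034 ]
 [ 0.6566 -0.0897  0.034 ]
 [ 0.6569 -0.0323  0.034 ]]
parts [[ 0.4432 -0.3135  0.011 ]
 [ 0.4477 -0.2095  0.015 ]
 [ 0.5692 -0.3213  0.017 ]
 [ 0.573  -0.2115  0.012 ]]
(array([  32.3, -273.1,    1.1]), np.float64(89.75))
```

View pics/rest.png

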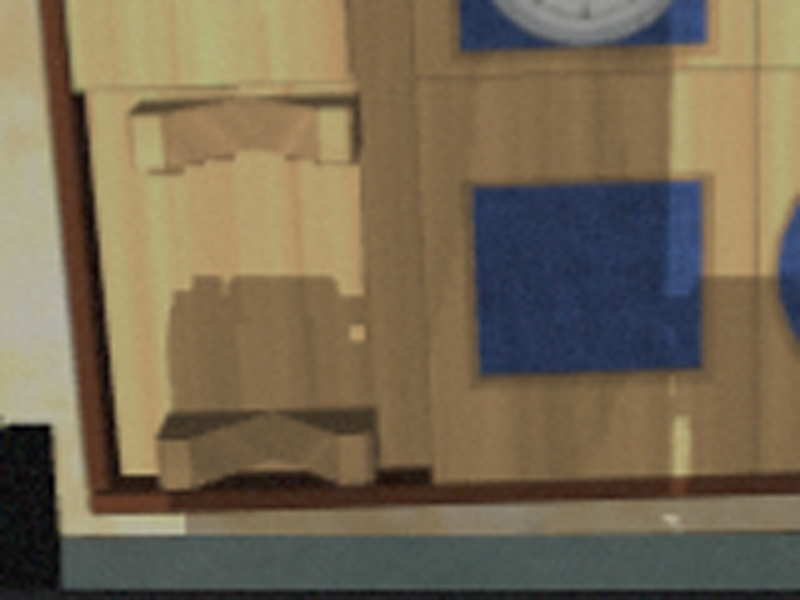

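Call:
send_rows(
  xyz=[
    [3,-30,0],
    [6,-60,0],
    [9,-90,0],
    [12,-120,0],
    [15,-150,0],
    [18,-180,0],
    [21,-210,0],
    [26,-240,0],
    [30,-271,0],
    [30,-271,0],
  ],
  dr=[
    [0,0,0],
    [0,0,0],
    [0,0,0],
    [0,0,0],
    [0,0,0],
    [0,0,0],
    [0,0,0],
    [0,0,0],
    [0,0,0],
    [0,0,0],
  ],
)

```text
time: 2.7
position: [0.5203, -0.2735, 0.3314]
tool_rot: [-0.017, -3.14, 0.005]
ft_force: [-1.7, 0.7, -0.7]
grip_width: 0.996
grip_force: 0.0
```

```bash
python3 - <<'E'
from h import *
s,_=snap("wrist","parts");print(s["time"],s["position"],s["joint_positions"].round(2)); print(R.from_rotvec(s["tool_rot"]).as_matrix().round(3))
E
```

```text
2.7 [ 0.52032937 -0.27352336  0.33138752] [-0.14  0.18  0.67  1.49 -0.11  1.52  2.09]
[[-1.     0.011 -0.001]
 [ 0.011  1.    -0.003]
 [ 0.001 -0.003 -1.   ]]
```

View pics/parts.png

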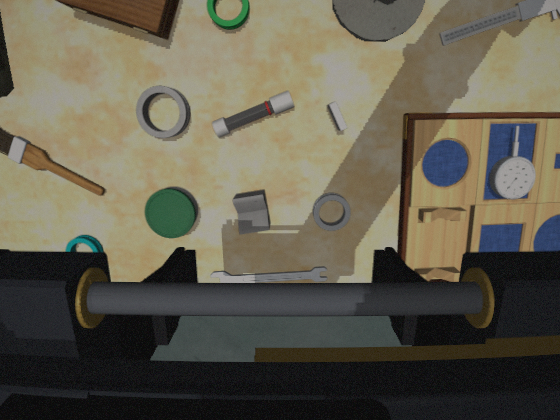

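The view shows the large ring (163,112), plug (252,113), gauge block (337,117), V-block (252,211) and small ring (332,210). The green ring (228,8), turquoise ring (84,247) and green lid are not part of the job. I'll confirm with one enlarged crop.

```bash
python3 - <<'E'
from h import *
b,C=load("parts")
cv2.imwrite("pics/pc.png",cv2.resize(b[75:245,130:360],None,fx=3.4,fy=3.4,interpolation=cv2.INTER_CUBIC))
b2,C2=load("tray")
print("saddles",p2w(C2,[(233.8,193),(238.6,257.2)],.034).round(4))
E
```

```text
saddles [[ 0.5753 -0.0636  0.034 ]
 [ 0.6627 -0.0611  0.034 ]]
```

View pics/pc.png

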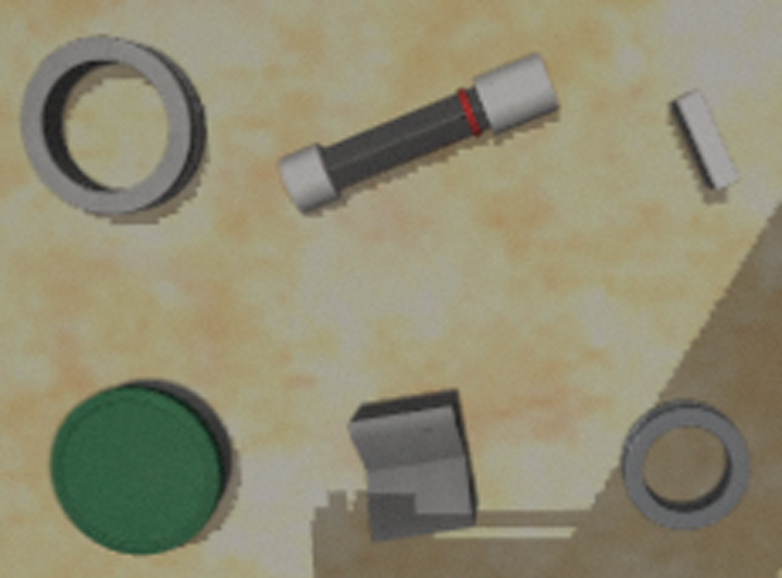

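The crop confirms both rings: the bright 64 mm ring at crop (106,125) and the bright 50 mm ring at (686,466). It also shows the gauge block at (707,140), the V-block at (413,472) with its groove along world y, and the plug at (419,131).

```bash
cat >> h.py <<'E'
def plan(wps):
    "wps: (x,y,z mm, yaw deg of closing line); legs as tool-axis shift (mm) and turn about tool z (rad)"
    s=get_state(); Rt=R.from_rotvec(s["tool_rot"]).as_matrix(); a=np.degrees(np.arctan2(Rt[1,1],Rt[0,1])); p=s["position"]*1000
    print("now",p.round(1),"yaw",a.round(2),"q7",s["joint_positions"][6].round(2),"t",s["time"])
    for x,y,z,w in wps:
        c,n=np.cos(np.radians(a)),np.sin(np.radians(a)); d=np.array([x,y,z])-p
        # tool y=(c,n,0), z=(0,0,-1), x=y x z=(-n,c,0)
        print((x,y,z,w),"shift",np.round([-n*d[0]+c*d[1],c*d[0]+n*d[1],-d[2]],1),"turn z",round(np.radians(a-w),3)); p=np.array([x,y,z],float);a=w
E
python3 - <<'E'
from h import *
b,C=load("parts"); f=lambda P,z:p2w(C,[(130+(u+.5)/3.4-.5,75+(v+.5)/3.4-.5) for u,v in P],z)*1000
print("LR",f([(106,125)],.022).round(1)," SR",f([(686,466)],.016).round(1))
for n,P,z in (("V",[(350,422),(452,405),(475,522),(374,540)],.034),("G",[(678,100),(700,90),(738,182),(714,190)],.03),("plug",[(286,182),(553,80)],.011)):
    Q=f(P,z)[:,:2]; print(n,Q.mean(0).round(1),[(np.linalg.norm(e).round(1),np.degrees(np.arctan2(e[1],e[0])).round(1)) for e in np.diff(Q,axis=0)])
E
```

```text
LR [[ 438.7 -427.9   22. ]]  SR [[ 571.7 -212.3   16. ]]
V [ 568.7 -318.1] [(np.float64(38.9), np.float64(99.0)), (np.float64(46.4), np.float64(9.5)), (np.float64(39.7), np.float64(-79.9))]
G [ 447.5 -209. ] [(np.float64(8.5), np.float64(113.8)), (np.float64(35.2), np.float64(24.2)), (np.float64(9.1), np.float64(-72.0))]
plug [ 443.1 -314.2] [(np.float64(106.8), np.float64(109.5))]
```

```bash
python3 - <<'E'
from h import *
plan([(572,-212,100,90),(572,-212,25,90),(572,-212,100,90),(506,-66.5,100,91),(506,-66.5,44.5,91),(506,-66.5,120,91),(568.7,-318,120,99),(568.7,-318,24,99),(568.7,-318,110,99),(616,24,110,1.3),(616,24,43.5,1.3),(616,24,120,1.3)])
E
```

```text
now [ 521.6 -270.2  331.3] yaw 89.55 q7 2.09 t 2.75
(572, -212, 100, 90) shift [-50.   58.6 231.3] turn z -0.008
(572, -212, 25, 90) shift [ 0.  0. 75.] turn z 0.0
(572, -212, 100, 90) shift [  0.   0. -75.] turn z 0.0
(506, -66.5, 100, 91) shift [ 66.  145.5  -0. ] turn z -0.017
(506, -66.5, 44.5, 91) shift [-0.   0.  55.5] turn z 0.0
(506, -66.5, 120, 91) shift [ -0.    0.  -75.5] turn z 0.0
(568.7, -318, 120, 99) shift [ -58.3 -252.6   -0. ] turn z -0.14
(568.7, -318, 24, 99) shift [-0.  0. 96.] turn z 0.0
(568.7, -318, 110, 99) shift [ -0.   0. -86.] turn z 0.0
(616, 24, 110, 1.3) shift [-100.2  330.4   -0. ] turn z 1.705
(616, 24, 43.5, 1.3) shift [ 0.   0.  66.5] turn z 0.0
(616, 24, 120, 1.3) shift [  0.    0.  -76.5] turn z 0.0
```

Call:
send_rows(
  xyz=[
    [-10,10,40],
    [-20,20,80],
    [-30,30,120],
    [-40,40,155],
    [-46,50,185],
    [-50,57,210],
    [-50,58.5,225],
    [-50,58.5,231],
    [-50,58.5,231],
    [-50,58.5,231],
  ],
  dr=[
    [0,0,0],
    [0,0,0],
    [0,0,0],
    [0,0,0],
    [0,0,0],
    [0,0,0],
    [0,0,0],
    [0,0,0],
    [0,0,0],
    [0,0,0],
  ],
  jaw=80,
)

```text
time: 3.58
position: [0.5736, -0.2085, 0.1012]
tool_rot: [0.003, 3.141, 0.0]
ft_force: [-0.5, 0.2, 0.0]
grip_width: 0.917
grip_force: 0.0
```

```bash
python3 - <<'E'
from h import *
s,b=snap("wrist","sr")
C=cam("wrist",s)
plan([(572,-212,25,90)])
print(w2p(C,[(.572,-.212,.016)]))
E
```

```text
now [ 574.  -209.2  101.9] yaw 89.86 q7 2.05 t 3.6333
(572, -212, 25, 90) shift [ 2.  -2.8 76.9] turn z -0.002
[[279.44846038 224.42474547]]
```

View pics/sr.png

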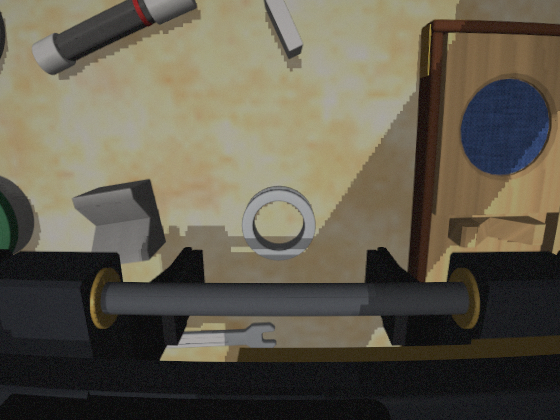

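The ring sits at (279,225) between the fingers, matching the prediction. I'll grasp it.

Call:
send_rows(
  xyz=[
    [1,-2,25],
    [1,-2,50],
    [1,-2,68],
    [1,-2,76],
    [1,-2,76],
    [1,-2,76],
    [1,-2,76],
    [1,-2,76],
    [1,-2,76],
    [1,-2,76],
  ],
  dr=[
    [0,0,0],
    [0,0,0],
    [0,0,0],
    [0,0,0],
    [0,0,0],
    [0,0,0],
    [0,0,0],
    [0,0,0],
    [0,0,0],
    [0,0,0],
  ],
)

```text
time: 4.47
position: [0.5727, -0.2115, 0.0255]
tool_rot: [0.004, 3.14, -0.0]
ft_force: [-0.0, -0.6, -0.1]
grip_width: 0.919
grip_force: 0.0
```

Call:
send_rows(
  xyz=[
    [0,0,0],
    [0,0,0],
    [0,0,0],
    [0,0,0],
    [0,0,0],
    [0,0,0],
    [0,0,0],
    [0,0,0],
    [0,0,0],
    [0,0,0],
  ],
  dr=[
    [0,0,0],
    [0,0,0],
    [0,0,0],
    [0,0,0],
    [0,0,0],
    [0,0,0],
    [0,0,0],
    [0,0,0],
    [0,0,0],
    [0,0,0],
  ],
  jaw=40,
  grip_force=25,
)

```text
time: 5.3
position: [0.572, -0.2114, 0.0245]
tool_rot: [-0.005, -3.142, 0.0]
ft_force: [0.3, 0.1, -0.1]
grip_width: 0.541
grip_force: 25.0
```

```bash
python3 - <<'E'
from h import *
s=get_state();print(s["grip_width"]*87,s["grip_force"])
plan([(572,-212,100,90),(506,-66.5,100,91),(506,-66.5,44.5,91)])
E
```

```text
47.024068335407485 24.999919028923614
now [ 572.  -211.4   24.5] yaw 89.83 q7 2.1 t 5.3
(572, -212, 100, 90) shift [  0.   -0.6 -75.5] turn z -0.003
(506, -66.5, 100, 91) shift [ 66.  145.5  -0. ] turn z -0.017
(506, -66.5, 44.5, 91) shift [-0.   0.  55.5] turn z 0.0
```

Call:
send_rows(
  xyz=[
    [0,0,-10],
    [0,0,-25],
    [0,0,-45],
    [0,0,-65],
    [0,0,-76],
    [0,0,-76],
    [0,0,-76],
    [0,0,-76],
    [0,0,-76],
    [0,0,-76],
  ],
  dr=[
    [0,0,0],
    [0,0,0],
    [0,0,0],
    [0,0,0],
    [0,0,0],
    [0,0,0],
    [0,0,0],
    [0,0,0],
    [0,0,0],
    [0,0,0],
  ],
)

```text
time: 6.13
position: [0.5713, -0.2111, 0.0993]
tool_rot: [-0.004, -3.139, -0.001]
ft_force: [-0.0, 0.2, -0.5]
grip_width: 0.537
grip_force: 25.0
```

Call:
send_rows(
  xyz=[
    [13,29,0],
    [26,58,0],
    [40,87,0],
    [53,116,0],
    [60,133,0],
    [64,142,0],
    [66,146,0],
    [66,146,0],
    [66,146,0],
    [66,146,0],
  ],
  dr=[
    [0,0,0],
    [0,0,0],
    [0,0,0],
    [0,0,0],
    [0,0,0],
    [0,0,0],
    [0,0,0],
    [0,0,0],
    [0,0,0],
    [0,0,0],
  ],
)

```text
time: 6.97
position: [0.507, -0.0669, 0.1006]
tool_rot: [0.008, 3.141, -0.002]
ft_force: [0.4, 1.3, -1.5]
grip_width: 0.545
grip_force: 25.0
```

```bash
python3 - <<'E'
from h import *
s,b=snap("wrist","sr2");print(s["grip_width"]*87,s["grip_force"],s["ft_force"])
plan([(506,-66.5,44.5,91)])
E
```

```text
47.405934737689094 24.999703602388763 [ 0.40832829  1.28362327 -1.54919147]
now [506.9 -66.9 100.6] yaw 89.7 q7 1.73 t 7.0167
(506, -66.5, 44.5, 91) shift [ 0.9  0.4 56.1] turn z -0.023
```

View pics/sr2.png

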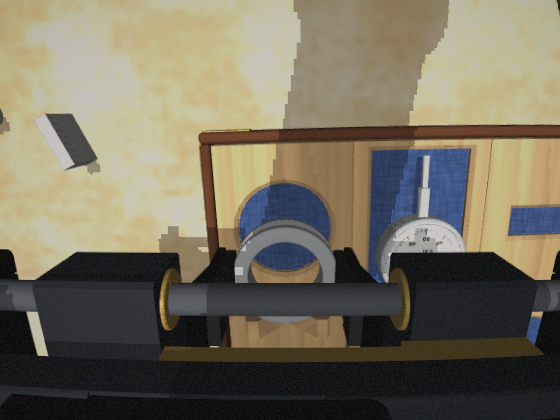

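The ring is held level at about (285,270), with its recess beyond at (285,225). I'll lower it.

Call:
send_rows(
  xyz=[
    [0,0,15],
    [0,0,30],
    [0,0,40],
    [0,0,46],
    [0,0,49],
    [0,0,52],
    [0,0,54],
    [0,0,56],
    [0,0,56],
    [0,0,56],
  ],
  dr=[
    [0,0,-0.02],
    [0,0,-0.02],
    [0,0,-0.02],
    [0,0,-0.02],
    [0,0,-0.02],
    [0,0,-0.02],
    [0,0,-0.02],
    [0,0,-0.02],
    [0,0,-0.02],
    [0,0,-0.02],
  ],
)

```text
time: 7.85
position: [0.5067, -0.0652, 0.0448]
tool_rot: [-0.027, 3.141, 0.0]
ft_force: [-0.1, 0.0, -0.3]
grip_width: 0.542
grip_force: 25.0
```

Call:
send_rows(
  xyz=[
    [0,0,0],
    [0,0,0],
    [0,0,0],
    [0,0,0],
    [0,0,0],
    [0,0,-10],
    [0,0,-30],
    [0,0,-50],
    [0,0,-70],
    [0,0,-75],
  ],
  dr=[
    [0,0,0],
    [0,0,0],
    [0,0,0],
    [0,0,0],
    [0,0,0],
    [0,0,0],
    [0,0,0],
    [0,0,0],
    [0,0,0],
    [0,0,0],
  ],
  jaw=68,
)

```text
time: 8.68
position: [0.5087, -0.0656, 0.1233]
tool_rot: [-0.026, 3.136, 0.001]
ft_force: [0.8, -0.0, 0.1]
grip_width: 0.781
grip_force: 0.0
```

```bash
python3 - <<'E'
from h import *
s,b=snap("wrist","sr3")
plan([(568.7,-318,120,99),(568.7,-318,24,99)])
C=cam("wrist",s)
u=w2p(C,[(.506,-.0665,.035)])[0]
hsv=cv2.cvtColor(b,cv2.COLOR_BGR2HSV); m=cv2.inRange(hsv,(100,90,40),(125,255,255))
print(u, w2p(C,[(.506,-.0665,.019)])[0])
x,y=u.astype(int);cv2.imwrite("pics/sr3c.png",cv2.resize(b[max(0,y-90):y+90,max(0,x-110):x+110],None,fx=3,fy=3))
E
```

```text
now [508.5 -65.4 122.8] yaw 90.98 q7 1.73 t 8.7333
(568.7, -318, 120, 99) shift [ -55.8 -253.6    2.8] turn z -0.14
(568.7, -318, 24, 99) shift [-0.  0. 96.] turn z 0.0
[283.24056299 220.93526069] [283.29190839 214.55394587]
```

View pics/sr3c.png

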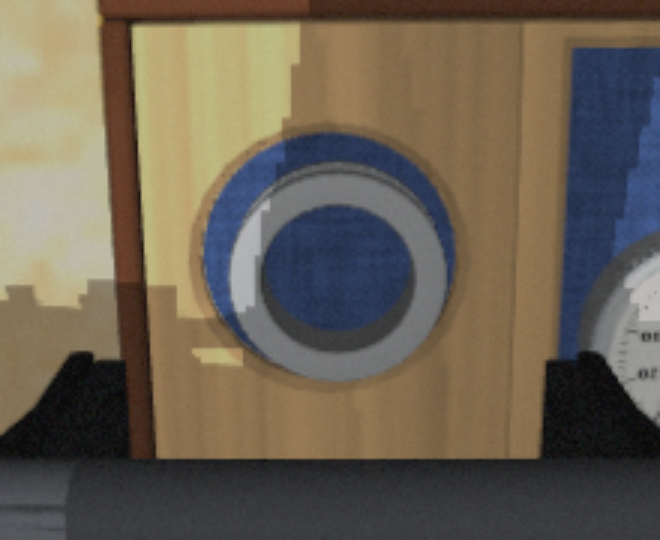

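The small ring is in its recess: its top is at crop (338,272) against the predicted (330,270), about 2 mm off, and it's level. Now the V-block.

Call:
send_rows(
  xyz=[
    [-8,-36,0],
    [-16,-72,0],
    [-24,-108,0],
    [-32,-144,0],
    [-40,-180,0],
    [-47,-210,0],
    [-52,-234,0],
    [-55,-248,0],
    [-56,-254,2],
    [-56,-254,2],
  ],
  dr=[
    [0,0,-0.02],
    [0,0,-0.04],
    [0,0,-0.06],
    [0,0,-0.08],
    [0,0,-0.1],
    [0,0,-0.12],
    [0,0,-0.14],
    [0,0,-0.14],
    [0,0,-0.14],
    [0,0,-0.14],
  ],
  jaw=72,
)

```text
time: 9.57
position: [0.5657, -0.3196, 0.1161]
tool_rot: [0.242, -3.13, 0.0]
ft_force: [-0.3, 0.5, -1.3]
grip_width: 0.828
grip_force: 0.0
```

Call:
send_rows(
  xyz=[
    [0,0,0],
    [0,0,20],
    [0,0,40],
    [0,0,60],
    [0,0,80],
    [0,0,90],
    [0,0,96],
    [0,0,96],
    [0,0,96],
    [0,0,96],
  ],
  dr=[
    [0,0,0],
    [0,0,0],
    [0,0,0],
    [0,0,0],
    [0,0,0],
    [0,0,0],
    [0,0,0],
    [0,0,0],
    [0,0,0],
    [0,0,0],
  ],
)

```text
time: 10.4
position: [0.5678, -0.3185, 0.023]
tool_rot: [-0.247, 3.13, -0.001]
ft_force: [-0.5, 0.4, 0.5]
grip_width: 0.824
grip_force: 0.0
```

Call:
send_rows(
  xyz=[
    [0,0,0],
    [0,0,0],
    [0,0,0],
    [0,0,0],
    [0,0,0],
    [0,0,0],
    [0,0,0],
    [0,0,0],
    [0,0,0],
    [0,0,0],
  ],
  dr=[
    [0,0,0],
    [0,0,0],
    [0,0,0],
    [0,0,0],
    [0,0,0],
    [0,0,0],
    [0,0,0],
    [0,0,0],
    [0,0,0],
    [0,0,0],
  ],
  jaw=25,
  grip_force=40,
)

```text
time: 11.23
position: [0.567, -0.3186, 0.0217]
tool_rot: [-0.246, 3.132, -0.001]
ft_force: [0.3, -1.7, -0.8]
grip_width: 0.451
grip_force: 40.0
```

```bash
python3 - <<'E'
from h import *
s=get_state();print(s["grip_width"]*87,s["grip_force"],s["ft_force"])
plan([(568.7,-318,110,99),(616,24,110,1.3),(616,24,43.5,1.3)])
E
```

```text
39.21940283612082 39.99905675612709 [ 0.26858552 -1.65914925 -0.76914348]
now [ 567.  -318.6   21.7] yaw 99.0 q7 2.45 t 11.2333
(568.7, -318, 110, 99) shift [ -1.8   0.3 -88.3] turn z 0.0
(616, 24, 110, 1.3) shift [-100.2  330.4   -0. ] turn z 1.705
(616, 24, 43.5, 1.3) shift [ 0.   0.  66.5] turn z 0.0
```

The fingertips are slightly too low to clear the insert face, so I'll regrip 4 mm higher.

Call:
send_rows(
  xyz=[
    [0,0,0],
    [0,0,0],
    [0,0,0],
    [0,0,-2],
    [0,0,-4],
    [0,0,-4],
    [0,0,-4],
    [0,0,-4],
    [0,0,-4],
    [0,0,-4],
  ],
  dr=[
    [0,0,0],
    [0,0,0],
    [0,0,0],
    [0,0,0],
    [0,0,0],
    [0,0,0],
    [0,0,0],
    [0,0,0],
    [0,0,0],
    [0,0,0],
  ],
  jaw=48,
)

```text
time: 12.07
position: [0.5668, -0.3181, 0.0255]
tool_rot: [0.247, -3.132, -0.0]
ft_force: [-0.9, 0.5, -0.1]
grip_width: 0.553
grip_force: 0.0
```

Call:
send_rows(
  xyz=[
    [0,0,0],
    [0,0,0],
    [0,0,0],
    [0,0,0],
    [0,0,0],
    [0,0,-5],
    [0,0,-20],
    [0,0,-40],
    [0,0,-60],
    [0,0,-84],
  ],
  dr=[
    [0,0,0],
    [0,0,0],
    [0,0,0],
    [0,0,0],
    [0,0,0],
    [0,0,0],
    [0,0,0],
    [0,0,0],
    [0,0,0],
    [0,0,0],
  ],
  jaw=25,
)

```text
time: 12.9
position: [0.5659, -0.3176, 0.1101]
tool_rot: [0.246, -3.13, -0.002]
ft_force: [-0.4, 0.2, -5.0]
grip_width: 0.453
grip_force: 40.0
```

Call:
send_rows(
  xyz=[
    [-10,25,0],
    [-20,50,0],
    [-30,80,0],
    [-40,110,0],
    [-50,140,0],
    [-57,170,0],
    [-64,200,0],
    [-71,230,0],
    [-78,260,0],
    [-85,290,0],
  ],
  dr=[
    [0,0,0.1],
    [0,0,0.2],
    [0,0,0.3],
    [0,0,0.4],
    [0,0,0.5],
    [0,0,0.6],
    [0,0,0.7],
    [0,0,0.8],
    [0,0,0.9],
    [0,0,1.0],
  ],
)

```text
time: 13.73
position: [0.605, -0.0168, 0.1104]
tool_rot: [-1.292, -2.863, -0.001]
ft_force: [-0.3, 0.7, -4.5]
grip_width: 0.46
grip_force: 40.0
```

```bash
python3 - <<'E'
from h import *
s=get_state();print(s["grip_width"]*87,s["grip_force"],s["ft_force"])
plan([(616,24,110,1.3),(616,24,46,1.3)])
E
```

```text
39.98219418174712 39.99103275826201 [-0.25691982  0.73944895 -4.48723493]
now [605.  -16.8 110.4] yaw 41.42 q7 0.94 t 13.7333
(616, 24, 110, 1.3) shift [23.4 35.3  0.4] turn z 0.7
(616, 24, 46, 1.3) shift [ 0.  0. 64.] turn z 0.0
```

Call:
send_rows(
  xyz=[
    [5,8,0],
    [10,16,0],
    [15,24,0],
    [20,30,0],
    [23,35,0],
    [23,35,0],
    [23,35,0],
    [23,35,0],
    [23,35,0],
    [23,35,0],
  ],
  dr=[
    [0,0,0.1],
    [0,0,0.2],
    [0,0,0.3],
    [0,0,0.4],
    [0,0,0.5],
    [0,0,0.6],
    [0,0,0.7],
    [0,0,0.7],
    [0,0,0.7],
    [0,0,0.7],
  ],
)

```text
time: 14.57
position: [0.6161, 0.022, 0.1099]
tool_rot: [-2.187, -2.255, -0.0]
ft_force: [0.6, -0.5, -4.8]
grip_width: 0.452
grip_force: 40.0
```

Call:
send_rows(
  xyz=[
    [0,0,0],
    [0,0,15],
    [0,0,30],
    [0,0,40],
    [0,0,48],
    [0,0,53],
    [0,0,57],
    [0,0,60],
    [0,0,60],
    [0,0,60],
  ],
  dr=[
    [0,0,0],
    [0,0,0],
    [0,0,0],
    [0,0,0],
    [0,0,0],
    [0,0,0],
    [0,0,0],
    [0,0,0],
    [0,0,0],
    [0,0,0],
  ],
)

```text
time: 15.4
position: [0.6165, 0.0219, 0.0498]
tool_rot: [2.19, 2.252, 0.001]
ft_force: [0.4, 1.0, -4.6]
grip_width: 0.454
grip_force: 40.0
```

```bash
python3 - <<'E'
from h import *
s=get_state();print(s["grip_width"]*87,s["grip_force"],s["ft_force"])
plan([(616,24,45,1.3)])
E
```

```text
39.500197726679346 39.99826580984518 [ 0.37119609  1.04307227 -4.58793912]
now [616.5  21.9  49.8] yaw 1.6 q7 0.29 t 15.4
(616, 24, 45, 1.3) shift [ 2.1 -0.4  4.8] turn z 0.005
```

Call:
send_rows(
  xyz=[
    [2,0,0],
    [2,0,1],
    [2,0,2],
    [2,0,3],
    [2,0,4],
    [2,0,4.5],
    [2,0,4.5],
    [2,0,4.5],
    [2,0,4.5],
    [2,0,4.5],
  ],
  dr=[
    [0,0,0],
    [0,0,0],
    [0,0,0],
    [0,0,0],
    [0,0,0],
    [0,0,0],
    [0,0,0],
    [0,0,0],
    [0,0,0],
    [0,0,0],
  ],
)

```text
time: 16.23
position: [0.6162, 0.024, 0.0451]
tool_rot: [2.19, 2.252, 0.0]
ft_force: [-0.0, -0.1, -5.2]
grip_width: 0.453
grip_force: 40.0
```

Call:
send_rows(
  xyz=[
    [0,0,0],
    [0,0,0],
    [0,0,0],
    [0,0,0],
    [0,0,0],
    [0,0,-10],
    [0,0,-30],
    [0,0,-50],
    [0,0,-70],
    [0,0,-85],
  ],
  dr=[
    [0,0,0],
    [0,0,0],
    [0,0,0],
    [0,0,0],
    [0,0,0],
    [0,0,0],
    [0,0,0],
    [0,0,0],
    [0,0,0],
    [0,0,0],
  ],
  jaw=56,
)

```text
time: 17.07
position: [0.6169, 0.0236, 0.1327]
tool_rot: [2.19, 2.251, 0.003]
ft_force: [0.1, 0.2, -0.0]
grip_width: 0.644
grip_force: 0.0
```

```bash
python3 - <<'E'
from h import *
s,b=snap("wrist","v3");C=cam("wrist",s)
plan([(447.5,-209,130,-66),(447.5,-209,29,-66),(447.5,-209,110,-66),(502,109.5,110,1.3),(502,109.5,48.5,1.3)])
T=[(x,y,.053) for x in(.596,.636) for y in(0,.048)]
print(w2p(C,T).round(0))
for t in w2p(C,T): cv2.circle(b,tuple(t.astype(int)),2,(0,0,255),-1)
cv2.imwrite("pics/v3c.png",b)
E
```

```text
now [618.6  23.6 135.4] yaw 1.58 q7 0.23 t 17.1167
(447.5, -209, 130, -66) shift [-227.8 -177.5    5.4] turn z 1.179
(447.5, -209, 29, -66) shift [  0.   0. 101.] turn z 0.0
(447.5, -209, 110, -66) shift [  0.   0. -81.] turn z 0.0
(502, 109.5, 110, 1.3) shift [ 179.3 -268.8   -0. ] turn z -1.175
(502, 109.5, 48.5, 1.3) shift [ 0.   0.  61.5] turn z 0.0
[[253. 261.]
 [253. 192.]
 [311. 262.]
 [315. 193.]]
```

View pics/v3c.png

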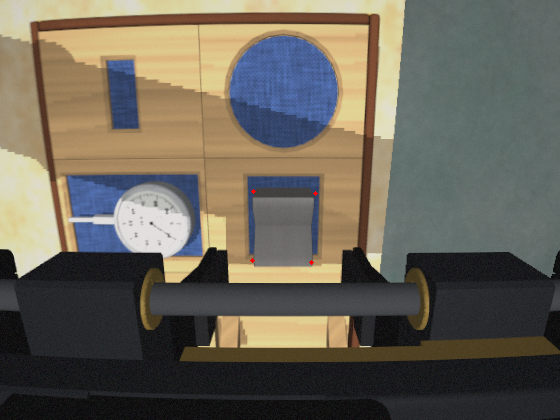

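The V-block sits in its recess, with its top face in the predicted outline to within about 3 mm. Before the gauge block I'll check clearance to the indicator stand by triangulating it.

```bash
python3 - <<'E'
from h import *
S=cam("side");C=cam("scene")
def tri(a,b):
    o1,o2=C[3],S[3]; d1=p2w(C,a,0)[0]-o1; d2=p2w(S,b,0)[0]-o2
    A=np.c_[d1,-d2]; t=np.linalg.lstsq(A,o2-o1,rcond=None)[0]; p,q=o1+t[0]*d1,o2+t[1]*d2; return ((p+q)/2).round(3),np.linalg.norm(p-q).round(3)
print("base",p2w(C,(220,243),.01),p2w(S,(208,222),.01)); print("dial",tri((209,139),(190,117))); print("clamp",tri((213,165),(198,150))); print("col top",tri((213,157),(199,128)))
b,W=load("v3"); print(p2w(W,[(123,94),(284,91)],.019).round(4))
E
```

```text
base [[ 0.29890527 -0.15873471  0.01      ]] [[ 0.30087396 -0.16353134  0.01      ]]
dial (array([ 0.286, -0.181,  0.311]), np.float64(0.0))
clamp (array([ 0.295, -0.175,  0.235]), np.float64(0.013))
col top (array([ 0.304, -0.153,  0.259]), np.float64(0.016))
[[0.5005 0.1091 0.019 ]
 [0.6142 0.1129 0.019 ]]
```

Stand at (0.30, -0.16), so it's clear. Going to the gauge block.

Call:
send_rows(
  xyz=[
    [-25,-20,0],
    [-50,-39,0],
    [-75,-58,0],
    [-100,-78,0],
    [-125,-98,0],
    [-150,-117,1],
    [-175,-137,2],
    [-200,-156,3],
    [-220,-171,4],
    [-228,-177.5,5],
  ],
  dr=[
    [0,0,0.12],
    [0,0,0.24],
    [0,0,0.36],
    [0,0,0.48],
    [0,0,0.6],
    [0,0,0.72],
    [0,0,0.84],
    [0,0,0.96],
    [0,0,1.08],
    [0,0,1.18],
  ],
  jaw=40,
)

```text
time: 17.95
position: [0.4426, -0.2124, 0.1253]
tool_rot: [-3.076, -0.636, -0.001]
ft_force: [0.6, -0.3, 0.1]
grip_width: 0.462
grip_force: 0.0
```

Call:
send_rows(
  xyz=[
    [0,0,10],
    [0,0,25],
    [0,0,30],
    [0,0,30],
    [0,0,30],
    [0,0,30],
    [0,0,30],
    [0,0,30],
    [0,0,30],
    [0,0,30],
  ],
  dr=[
    [0,0,0],
    [0,0,0],
    [0,0,0],
    [0,0,0],
    [0,0,0],
    [0,0,0],
    [0,0,0],
    [0,0,0],
    [0,0,0],
    [0,0,0],
  ],
)

```text
time: 18.78
position: [0.4454, -0.2088, 0.0953]
tool_rot: [3.073, 0.653, 0.001]
ft_force: [-0.1, -0.3, -0.7]
grip_width: 0.457
grip_force: 0.0
```

```bash
python3 - <<'E'
from h import *
s,b=snap("wrist","g1");C=cam("wrist",s)
plan([(447.5,-209,29,-66)])
L=np.array([np.cos(np.radians(24)),np.sin(np.radians(24)),0]);W=np.array([-L[1],L[0],0]);c=np.array([.4475,-.209,.03])
for i in(-1,1):
  for j in(-1,1):
    cv2.circle(b,tuple(w2p(C,c+i*.0175*L+j*.0045*W)[0].astype(int)),1,(0,0,255),-1)
x,y=w2p(C,c)[0].astype(int); cv2.imwrite("pics/g1c.png",cv2.resize(b[max(0,y-80):y+80,max(0,x-130):x+130],None,fx=3,fy=3))
E
```

```text
now [ 445.3 -208.8   95.2] yaw -65.99 q7 -0.55 t 18.8333
(447.5, -209, 29, -66) shift [ 1.9  1.1 66.2] turn z 0.0
```

View pics/g1c.png

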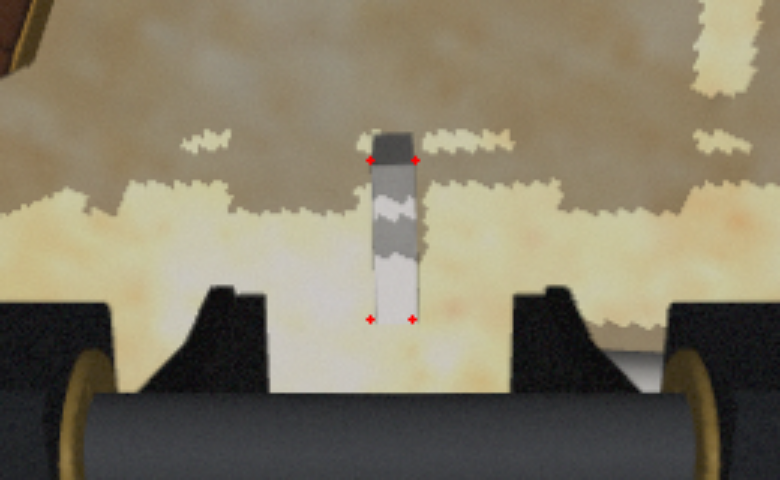

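The block's top face matches the predicted corners, centred between the fingers at (393,240) in the crop. I'll grasp it.

Call:
send_rows(
  xyz=[
    [2,1,15],
    [2,1,30],
    [2,1,45],
    [2,1,58],
    [2,1,65],
    [2,1,65],
    [2,1,65],
    [2,1,65],
    [2,1,65],
    [2,1,65],
  ],
  dr=[
    [0,0,0],
    [0,0,0],
    [0,0,0],
    [0,0,0],
    [0,0,0],
    [0,0,0],
    [0,0,0],
    [0,0,0],
    [0,0,0],
    [0,0,0],
  ],
)

```text
time: 19.67
position: [0.448, -0.2091, 0.0308]
tool_rot: [3.073, 0.653, 0.002]
ft_force: [0.5, 1.1, 0.3]
grip_width: 0.454
grip_force: 0.0
```

Call:
send_rows(
  xyz=[
    [0,0,0],
    [0,0,0],
    [0,0,0],
    [0,0,0],
    [0,0,0],
    [0,0,0],
    [0,0,0],
    [0,0,0],
    [0,0,0],
    [0,0,0],
  ],
  dr=[
    [0,0,0],
    [0,0,0],
    [0,0,0],
    [0,0,0],
    [0,0,0],
    [0,0,0],
    [0,0,0],
    [0,0,0],
    [0,0,0],
    [0,0,0],
  ],
  jaw=2,
  grip_force=25,
)

```text
time: 20.5
position: [0.4474, -0.209, 0.0301]
tool_rot: [-3.073, -0.653, -0.0]
ft_force: [0.3, 0.4, 0.6]
grip_width: 0.1
grip_force: 25.0
```

```bash
python3 - <<'E'
from h import *
s=get_state();print(s["grip_width"]*87,s["grip_force"],s["ft_force"])
plan([(447.5,-209,110,-66),(501.5,109.5,110,1.3)])
E
```

```text
8.727885635760567 25.000017285346985 [0.34134136 0.42568953 0.57967084]
now [ 447.4 -209.    30.1] yaw -66.01 q7 -0.43 t 20.5
(447.5, -209, 110, -66) shift [  0.1   0.  -79.9] turn z -0.0
(501.5, 109.5, 110, 1.3) shift [ 178.9 -269.    -0. ] turn z -1.175
```

Call:
send_rows(
  xyz=[
    [0,0,-10],
    [0,0,-25],
    [0,0,-45],
    [0,0,-65],
    [0,0,-80],
    [0,0,-80],
    [0,0,-80],
    [0,0,-80],
    [0,0,-80],
    [0,0,-80],
  ],
  dr=[
    [0,0,0],
    [0,0,0],
    [0,0,0],
    [0,0,0],
    [0,0,0],
    [0,0,0],
    [0,0,0],
    [0,0,0],
    [0,0,0],
    [0,0,0],
  ],
)

```text
time: 21.33
position: [0.4466, -0.2088, 0.1092]
tool_rot: [-3.073, -0.653, 0.003]
ft_force: [0.5, 0.5, -1.4]
grip_width: 0.104
grip_force: 25.0
```

Call:
send_rows(
  xyz=[
    [18,-27,0],
    [36,-54,0],
    [54,-81,0],
    [72,-108,0],
    [90,-135,0],
    [108,-162,0],
    [126,-189,0],
    [144,-216,0],
    [162,-243,0],
    [179,-269,0],
  ],
  dr=[
    [0,0,-0.12],
    [0,0,-0.24],
    [0,0,-0.36],
    [0,0,-0.48],
    [0,0,-0.6],
    [0,0,-0.72],
    [0,0,-0.84],
    [0,0,-0.96],
    [0,0,-1.08],
    [0,0,-1.175],
  ],
)

```text
time: 22.17
position: [0.5011, 0.1112, 0.1092]
tool_rot: [-2.189, -2.253, 0.002]
ft_force: [0.4, -0.6, -0.6]
grip_width: 0.098
grip_force: 25.0
```

Call:
send_rows(
  xyz=[
    [0,0,0],
    [0,0,10],
    [0,0,25],
    [0,0,40],
    [0,0,45],
    [0,0,48],
    [0,0,50],
    [0,0,50],
    [0,0,50],
    [0,0,50],
  ],
  dr=[
    [0,0,0],
    [0,0,0],
    [0,0,0],
    [0,0,0],
    [0,0,0],
    [0,0,0],
    [0,0,0],
    [0,0,0],
    [0,0,0],
    [0,0,0],
  ],
)

```text
time: 23.0
position: [0.502, 0.1096, 0.0607]
tool_rot: [2.196, 2.246, 0.002]
ft_force: [0.4, -0.1, -0.9]
grip_width: 0.101
grip_force: 25.0
```

```bash
python3 - <<'E'
from h import *
s=get_state();print(s["grip_width"]*87,s["grip_force"],s["ft_force"])
plan([(501.5,109.5,49.5,1.3)])
E
```

```text
8.828256129367869 24.99971330165863 [ 0.35051738 -0.10317884 -0.94932841]
now [502.  109.6  60.7] yaw 1.31 q7 -0.05 t 23.0
(501.5, 109.5, 49.5, 1.3) shift [-0.1 -0.5 11.2] turn z 0.0
```

Call:
send_rows(
  xyz=[
    [0,0,3],
    [0,0,5],
    [0,0,7],
    [0,0,9],
    [0,0,10.5],
    [0,0,11.5],
    [0,0,11.5],
    [0,0,11.5],
    [0,0,11.5],
    [0,0,11.5],
  ],
  dr=[
    [0,0,0],
    [0,0,0],
    [0,0,0],
    [0,0,0],
    [0,0,0],
    [0,0,0],
    [0,0,0],
    [0,0,0],
    [0,0,0],
    [0,0,0],
  ],
)

```text
time: 23.83
position: [0.5014, 0.1096, 0.049]
tool_rot: [-2.195, -2.246, 0.0]
ft_force: [-2.5, -0.9, 4.6]
grip_width: 0.101
grip_force: 25.0
```

Call:
send_rows(
  xyz=[
    [0,0,0],
    [0,0,0],
    [0,0,0],
    [0,0,0],
    [0,0,0],
    [0,0,-10],
    [0,0,-30],
    [0,0,-50],
    [0,0,-70],
    [0,0,-85],
  ],
  dr=[
    [0,0,0],
    [0,0,0],
    [0,0,0],
    [0,0,0],
    [0,0,0],
    [0,0,0],
    [0,0,0],
    [0,0,0],
    [0,0,0],
    [0,0,0],
  ],
  jaw=30,
)

```text
time: 24.67
position: [0.5022, 0.1094, 0.1358]
tool_rot: [2.196, 2.246, 0.003]
ft_force: [0.3, 0.1, -0.1]
grip_width: 0.346
grip_force: 0.0
```

```bash
python3 - <<'E'
from h import *
s,b=snap("wrist","g3");C=cam("wrist",s)
plan([(510,-180,150,1.3),(439,-428,150,1.3),(439,-428,26,1.3)])
c=np.array([.5015,.1095,.049]);px=[]
for i in(-1,1):
  for j in(-1,1):
    q=w2p(C,c+[i*.0045,j*.0175,0])[0]; px.append(q.round()); 
print(px)
x,y=w2p(C,c)[0].astype(int); np.save("pics/g3xy.npy",[x,y])
# bright grey top-face region
hsv=cv2.cvtColor(b,cv2.COLOR_BGR2HSV); m=cv2.inRange(hsv,(0,0,90),(180,45,255)); n,l,st,ce=cv2.connectedComponentsWithStats(m)
for i in range(1,n):
    if 80<st[i,4]<20000: print(st[i],ce[i].round(1))
E
```

```text
now [503.9 109.8 138.3] yaw 1.27 q7 -0.14 t 24.7167
(510, -180, 150, 1.3) shift [-289.9   -0.4  -11.7] turn z -0.0
(439, -428, 150, 1.3) shift [-246.3  -76.6   -0. ] turn z 0.0
(439, -428, 26, 1.3) shift [  0.   0. 124.] turn z 0.0
[array([276., 249.]), array([277., 200.]), array([289., 250.]), array([291., 200.])]
[   4    0   46   61 1279] [27.1 31.7]
[ 43   0  35  35 475] [57.3 13.6]
[ 125    0  107  160 8295] [172.9  66.6]
[245   0  10  14 113] [249.6   6.1]
[ 269    0   56  139 4098] [293.5  60.1]
[365   0  15  24 208] [372.5  11.9]
[  433     0   127   281 14358] [523.6 128.3]
[358  74  35  38 687] [371.4  94.2]
[420  99  10  13  92] [424.5 104.9]
[356 110  35  35 477] [374.2 126.2]
[459 122  41  24 650] [476.8 134.5]
[123 181  16  26 223] [131.6 195.5]
[276 201  14  50 686] [282.6 225.3]
[ 23 202  17  15 116] [ 31.9 209.5]
[  15  231   57   50 1759] [ 45.4 255.9]
[ 35 292  40  31 596] [ 55.6 302.6]
[ 492  312   51   45 1738] [516.7 332.2]
[ 37 314  15  12  86] [ 43.5 319.7]
[  28  316   54   42 1120] [ 57.6 340.6]
[ 248  316   89   32 1818] [294.  330.8]
```

The gauge block's top face segments to exactly the predicted box (276–290, 201–250), and the contact force at z = 49 mm agrees, so it's seated. Now the large ring.

Call:
send_rows(
  xyz=[
    [-33,0,-4],
    [-66,0,-8],
    [-99,0,-12],
    [-132,0,-12],
    [-165,0,-12],
    [-198,0,-12],
    [-231,0,-12],
    [-260,0,-12],
    [-285,0,-12],
    [-290,0,-12],
  ],
  dr=[
    [0,0,0],
    [0,0,0],
    [0,0,0],
    [0,0,0],
    [0,0,0],
    [0,0,0],
    [0,0,0],
    [0,0,0],
    [0,0,0],
    [0,0,0],
  ],
  jaw=86,
)

```text
time: 25.55
position: [0.5072, -0.186, 0.1463]
tool_rot: [2.201, 2.238, -0.003]
ft_force: [-1.1, -0.9, 0.9]
grip_width: 0.96
grip_force: 0.0
```

Call:
send_rows(
  xyz=[
    [-31,-10,0],
    [-62,-20,0],
    [-93,-30,0],
    [-124,-40,0],
    [-155,-50,0],
    [-186,-60,0],
    [-217,-68,0],
    [-238,-74,0],
    [-246,-77,0],
    [-246,-77,0],
  ],
  dr=[
    [0,0,0],
    [0,0,0],
    [0,0,0],
    [0,0,0],
    [0,0,0],
    [0,0,0],
    [0,0,0],
    [0,0,0],
    [0,0,0],
    [0,0,0],
  ],
)

```text
time: 26.38
position: [0.4355, -0.4298, 0.1457]
tool_rot: [2.2, 2.243, -0.002]
ft_force: [-0.1, 0.5, 1.2]
grip_width: 0.988
grip_force: 0.0
```

```bash
python3 - <<'E'
from h import *
s,b=snap("wrist","l1");C=cam("wrist",s)
plan([(439,-428,60,1.3),(439,-428,26,1.3)])
t=np.linspace(0,2*np.pi,40)
for q in w2p(C,[(.439+.032*np.cos(a),-.428+.032*np.sin(a),.022) for a in t]): cv2.circle(b,tuple(q.astype(int)),1,(0,0,255),-1)
cv2.imwrite("pics/l1c.png",b)
E
```

```text
now [ 436.7 -427.8  145.4] yaw 1.25 q7 1.07 t 26.4333
(439, -428, 60, 1.3) shift [-0.3  2.3 85.4] turn z -0.001
(439, -428, 26, 1.3) shift [ 0.  0. 34.] turn z 0.0
```

View pics/l1c.png

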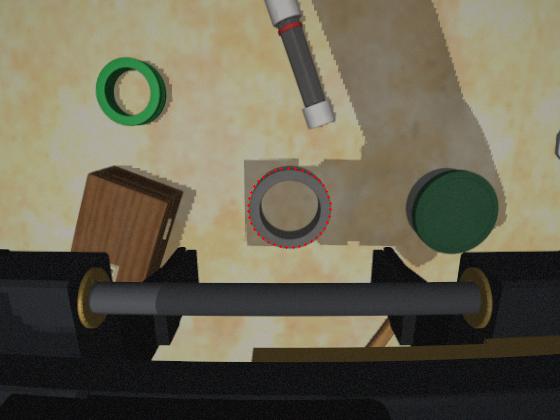

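The overlay matches the large ring at (290,207). The wooden box at (130,220) is near the body's sweep, so I'll check its height.

```bash
python3 - <<'E'
from h import *
S=cam("side");C=cam("scene")
def tri(A,a,B,b):
    d1=p2w(A,a,0)[0]-A[3]; d2=p2w(B,b,0)[0]-B[3]
    t=np.linalg.lstsq(np.c_[d1,-d2],B[3]-A[3],rcond=None)[0]; p,q=A[3]+t[0]*d1,B[3]+t[1]*d2; return ((p+q)/2).round(3),np.linalg.norm(p-q).round(3)
_,P=load("parts");_,L=load("l1")
print(tri(C,(302,279),S,(248,290)))
for u in [(180,2),(163,38),(178,10),(170,35)]: print(u,tri(P,u,L,(183,193)), tri(P,u,L,(165,278)))
E
```

```text
(array([ 0.347, -0.433,  0.052]), np.float64(0.001))
(180, 2) (array([ 0.245, -0.481, -0.284]), np.float64(0.045)) (array([ 0.452, -0.296,  0.41 ]), np.float64(0.047))
(163, 38) (array([ 0.354, -0.419,  0.017]), np.float64(0.003)) (array([ 0.424, -0.341,  0.3  ]), np.float64(0.035))
(178, 10) (array([ 0.215, -0.516, -0.417]), np.float64(0.029)) (array([ 0.446, -0.305,  0.387]), np.float64(0.046))
(170, 35) (array([ 0.331, -0.436, -0.064]), np.float64(0.0)) (array([ 0.43 , -0.331,  0.323]), np.float64(0.038))
```

The box is about 52 mm high and starts 90 mm away from the ring, so it's clear. I'll grasp.

Call:
send_rows(
  xyz=[
    [0,2,25],
    [0,2,50],
    [0,2,75],
    [0,2,95],
    [0,2,110],
    [0,2,116],
    [0,2,118],
    [0,2,118],
    [0,2,118],
    [0,2,118],
  ],
  dr=[
    [0,0,0],
    [0,0,0],
    [0,0,0],
    [0,0,0],
    [0,0,0],
    [0,0,0],
    [0,0,0],
    [0,0,0],
    [0,0,0],
    [0,0,0],
  ],
)

```text
time: 27.27
position: [0.4396, -0.4286, 0.0289]
tool_rot: [2.194, 2.245, 0.001]
ft_force: [-1.5, 0.1, 0.2]
grip_width: 0.986
grip_force: 0.0
```

Call:
send_rows(
  xyz=[
    [0,0,0],
    [0,0,0],
    [0,0,0],
    [0,0,0],
    [0,0,0],
    [0,0,0],
    [0,0,0],
    [0,0,0],
    [0,0,0],
    [0,0,0],
  ],
  dr=[
    [0,0,0],
    [0,0,0],
    [0,0,0],
    [0,0,0],
    [0,0,0],
    [0,0,0],
    [0,0,0],
    [0,0,0],
    [0,0,0],
    [0,0,0],
  ],
  jaw=50,
  grip_force=35,
)

```text
time: 28.1
position: [0.4391, -0.4281, 0.0277]
tool_rot: [2.195, 2.247, 0.0]
ft_force: [-0.7, 1.1, 1.3]
grip_width: 0.705
grip_force: 35.0
```

```bash
python3 - <<'E'
from h import *
s=get_state();print(s["grip_width"]*87,s["grip_force"],s["ft_force"])
plan([(439,-428,110,1.3),(560,-150,110,1.3),(614,112.5,110,1.3)])
E
```

```text
61.31442711083285 35.000406532408306 [-0.71132651  1.13003981  1.26357152]
now [ 439.1 -428.1   27.7] yaw 1.32 q7 1.16 t 28.1
(439, -428, 110, 1.3) shift [  0.1  -0.1 -82.3] turn z 0.0
(560, -150, 110, 1.3) shift [275.2 127.3  -0. ] turn z 0.0
(614, 112.5, 110, 1.3) shift [261.2  59.9  -0. ] turn z 0.0
```

Call:
send_rows(
  xyz=[
    [0,0,-10],
    [0,0,-25],
    [0,0,-45],
    [0,0,-65],
    [0,0,-82],
    [0,0,-82],
    [0,0,-82],
    [0,0,-82],
    [0,0,-82],
    [0,0,-82],
  ],
  dr=[
    [0,0,0],
    [0,0,0],
    [0,0,0],
    [0,0,0],
    [0,0,0],
    [0,0,0],
    [0,0,0],
    [0,0,0],
    [0,0,0],
    [0,0,0],
  ],
)

```text
time: 28.93
position: [0.4383, -0.4274, 0.1084]
tool_rot: [-2.194, -2.245, 0.0]
ft_force: [-0.5, 0.4, -2.3]
grip_width: 0.704
grip_force: 35.0
```

Call:
send_rows(
  xyz=[
    [27,13,0],
    [55,26,0],
    [83,39,0],
    [110,51,0],
    [138,64,0],
    [165,77,0],
    [193,90,0],
    [221,102,0],
    [248,115,0],
    [275,127,0],
  ],
  dr=[
    [0,0,0],
    [0,0,0],
    [0,0,0],
    [0,0,0],
    [0,0,0],
    [0,0,0],
    [0,0,0],
    [0,0,0],
    [0,0,0],
    [0,0,0],
  ],
)

```text
time: 29.77
position: [0.5596, -0.1486, 0.1089]
tool_rot: [-2.195, -2.247, 0.001]
ft_force: [1.1, 0.2, -1.7]
grip_width: 0.708
grip_force: 35.0
```

Call:
send_rows(
  xyz=[
    [30,7,0],
    [60,14,0],
    [90,21,0],
    [120,28,0],
    [150,35,0],
    [180,42,0],
    [210,49,0],
    [240,55,0],
    [261,60,0],
    [261,60,0],
  ],
  dr=[
    [0,0,0],
    [0,0,0],
    [0,0,0],
    [0,0,0],
    [0,0,0],
    [0,0,0],
    [0,0,0],
    [0,0,0],
    [0,0,0],
    [0,0,0],
  ],
)

```text
time: 30.6
position: [0.6134, 0.1199, 0.1081]
tool_rot: [-2.184, -2.255, -0.001]
ft_force: [-0.2, 0.0, -1.8]
grip_width: 0.707
grip_force: 35.0
```

Call:
send_rows(
  xyz=[
    [0,0,0],
    [0,0,10],
    [0,0,25],
    [0,0,40],
    [0,0,47],
    [0,0,50],
    [0,0,52],
    [0,0,52],
    [0,0,52],
    [0,0,52],
  ],
  dr=[
    [0,0,0],
    [0,0,0],
    [0,0,0],
    [0,0,0],
    [0,0,0],
    [0,0,0],
    [0,0,0],
    [0,0,0],
    [0,0,0],
    [0,0,0],
  ],
)

```text
time: 31.43
position: [0.614, 0.1122, 0.0583]
tool_rot: [2.195, 2.246, 0.002]
ft_force: [0.1, -1.1, -1.1]
grip_width: 0.705
grip_force: 35.0
```

```bash
python3 - <<'E'
from h import *
s=get_state();print(s["grip_width"]*87,s["grip_force"],s["ft_force"])
plan([(614,112.7,46.7,1.3)])
E
```

```text
61.31161369423619 34.999618249830746 [ 0.05884709 -1.0605786  -1.08655391]
now [614.  112.2  58.3] yaw 1.32 q7 0.15 t 31.4333
(614, 112.7, 46.7, 1.3) shift [ 0.5 -0.  11.6] turn z 0.0
```

Call:
send_rows(
  xyz=[
    [0,0,3],
    [0,0,5],
    [0,0,7],
    [0,0,9],
    [0,0,10.5],
    [0,0,11.5],
    [0,0,11.5],
    [0,0,11.5],
    [0,0,11.5],
    [0,0,11.5],
  ],
  dr=[
    [0,0,0],
    [0,0,0],
    [0,0,0],
    [0,0,0],
    [0,0,0],
    [0,0,0],
    [0,0,0],
    [0,0,0],
    [0,0,0],
    [0,0,0],
  ],
)

```text
time: 32.27
position: [0.6133, 0.1122, 0.0466]
tool_rot: [-2.195, -2.246, -0.0]
ft_force: [-3.5, 0.2, 6.5]
grip_width: 0.709
grip_force: 35.0
```

Call:
send_rows(
  xyz=[
    [0,0,0],
    [0,0,0],
    [0,0,0],
    [0,0,0],
    [0,0,0],
    [0,0,-10],
    [0,0,-30],
    [0,0,-50],
    [0,0,-70],
    [0,0,-85],
  ],
  dr=[
    [0,0,0],
    [0,0,0],
    [0,0,0],
    [0,0,0],
    [0,0,0],
    [0,0,0],
    [0,0,0],
    [0,0,0],
    [0,0,0],
    [0,0,0],
  ],
  jaw=78,
)

```text
time: 33.1
position: [0.6143, 0.1119, 0.1335]
tool_rot: [2.195, 2.246, 0.003]
ft_force: [0.6, 0.5, -0.2]
grip_width: 0.896
grip_force: 0.0
```

```bash
python3 - <<'E'
from h import *
s,b=snap("wrist","l3");C=cam("wrist",s)
plan([(540,-110,130,10),(443,-314,130,19.5),(443,-314,20,19.5)])
q=w2p(C,[(.614+.032*np.cos(a),.1125+.032*np.sin(a),.041) for a in np.linspace(0,6.3,40)]);print("pred top box",q.min(0),q.max(0))
hsv=cv2.cvtColor(b,cv2.COLOR_BGR2HSV); m=cv2.inRange(hsv,(0,0,90),(180,45,255)); n,l,st,ce=cv2.connectedComponentsWithStats(m)
for i in range(1,n):
    if st[i,4]>300 and abs(ce[i][0]-283)<60 and 100<ce[i][1]<290: print(st[i],ce[i].round(1))
E
```

```text
now [615.9 112.1 136.2] yaw 1.29 q7 0.1 t 33.15
(540, -110, 130, 10) shift [-220.3  -80.9    6.2] turn z -0.152
(443, -314, 130, 19.5) shift [-184.1 -131.    -0. ] turn z -0.166
(443, -314, 20, 19.5) shift [  0.   0. 110.] turn z 0.0
pred top box [238.18464008 176.64423588] [329.88760169 264.64230528]
[208  73  37  60 981] [224.8 102.1]
[316 121  48  23 708] [336.7 132.8]
[ 236  180   93   87 2649] [282.5 221.8]
```

The large ring is seated: its top spans 236–329 × 180–267 against the predicted 238–330 × 177–265. Now the plug.

Call:
send_rows(
  xyz=[
    [-25,-9,0],
    [-50,-18,0],
    [-75,-27,0],
    [-100,-36,0],
    [-125,-45,0],
    [-150,-54,0],
    [-170,-63,2],
    [-190,-70,4],
    [-210,-77,6],
    [-220,-81,6],
  ],
  dr=[
    [0,0,-0.015],
    [0,0,-0.03],
    [0,0,-0.045],
    [0,0,-0.06],
    [0,0,-0.075],
    [0,0,-0.09],
    [0,0,-0.105],
    [0,0,-0.12],
    [0,0,-0.135],
    [0,0,-0.15],
  ],
  jaw=50,
)

```text
time: 33.98
position: [0.5361, -0.1128, 0.125]
tool_rot: [2.024, 2.402, -0.001]
ft_force: [0.1, 0.7, 0.6]
grip_width: 0.576
grip_force: 0.0
```

Call:
send_rows(
  xyz=[
    [-25,-18,0],
    [-50,-36,0],
    [-75,-54,0],
    [-100,-72,0],
    [-125,-90,0],
    [-150,-107,0],
    [-170,-121,0],
    [-184,-131,0],
    [-184,-131,0],
    [-184,-131,0],
  ],
  dr=[
    [0,0,-0.02],
    [0,0,-0.04],
    [0,0,-0.06],
    [0,0,-0.08],
    [0,0,-0.1],
    [0,0,-0.12],
    [0,0,-0.15],
    [0,0,-0.166],
    [0,0,-0.166],
    [0,0,-0.166],
  ],
)

```text
time: 34.82
position: [0.4396, -0.3142, 0.1251]
tool_rot: [1.819, 2.561, 0.001]
ft_force: [0.2, 0.8, 0.2]
grip_width: 0.579
grip_force: 0.0
```

```bash
python3 - <<'E'
from h import *
s,b=snap("wrist","p1");C=cam("wrist",s)
plan([(443,-314,20,19.5)])
# measure: bright steel ends + dark handle mask
hsv=cv2.cvtColor(b,cv2.COLOR_BGR2HSV)
m=cv2.inRange(hsv,(0,0,0),(180,45,255)); m[245:]=0
q=w2p(C,[(.443+d*np.cos(np.radians(109.5)),-.314+d*np.sin(np.radians(109.5)),.011) for d in(-.052,0,.052)]).round(0);print(q)
n,l,st,ce=cv2.connectedComponentsWithStats(m)
for i in range(1,n):
    if st[i,4]>200: print(st[i],ce[i].round(1))
E
```

```text
now [ 440.4 -313.   125. ] yaw 19.38 q7 1.15 t 34.8667
(443, -314, 20, 19.5) shift [ -1.8   2.1 105. ] turn z -0.002
[[289. 279.]
 [289. 216.]
 [289. 146.]]
[  54    0  172   70 5858] [127.3  26.5]
[ 232    0  100  114 6403] [282.5  51.4]
[ 433    0   52   43 1247] [452.9  15.5]
[516  52  44  67 713] [534.7  80.6]
[153 119  20  32 273] [161.  135.8]
[459 120  21  30 337] [468.1 135.8]
[ 274  147   30   44 1222] [288.6 167.6]
[ 475  163   37   82 1176] [492.4 203.6]
[ 514  162   46   65 1687] [542.1 194.1]
[  23  164  100   81 3854] [ 67.6 214.3]
[279 195  22  50 997] [289.8 219.8]
```

The plug's far end is at (289,147), and I predicted (289,146). I'll grasp it.

Call:
send_rows(
  xyz=[
    [-1.5,2,25],
    [-1.5,2,50],
    [-1.5,2,75],
    [-1.5,2,90],
    [-1.5,2,100],
    [-1.5,2,103],
    [-1.5,2,104],
    [-1.5,2,104],
    [-1.5,2,104],
    [-1.5,2,104],
  ],
  dr=[
    [0,0,0],
    [0,0,0],
    [0,0,0],
    [0,0,0],
    [0,0,0],
    [0,0,0],
    [0,0,0],
    [0,0,0],
    [0,0,0],
    [0,0,0],
  ],
)

```text
time: 35.7
position: [0.4434, -0.3145, 0.0221]
tool_rot: [1.814, 2.563, 0.001]
ft_force: [0.4, -0.2, -0.1]
grip_width: 0.575
grip_force: 0.0
```

Call:
send_rows(
  xyz=[
    [0,0,0],
    [0,0,0],
    [0,0,0],
    [0,0,0],
    [0,0,0],
    [0,0,0],
    [0,0,0],
    [0,0,0],
    [0,0,0],
    [0,0,0],
  ],
  dr=[
    [0,0,0],
    [0,0,0],
    [0,0,0],
    [0,0,0],
    [0,0,0],
    [0,0,0],
    [0,0,0],
    [0,0,0],
    [0,0,0],
    [0,0,0],
  ],
  jaw=8,
  grip_force=25,
)

```text
time: 36.53
position: [0.4427, -0.3142, 0.0211]
tool_rot: [1.815, 2.564, 0.0]
ft_force: [0.8, 0.2, -0.4]
grip_width: 0.206
grip_force: 24.9
```

```bash
python3 - <<'E'
from h import *
s=get_state();print(s["grip_width"]*87,s["grip_force"],s["ft_force"])
x,y,z=s["position"]*1000
plan([(x,y,110,19.5),(619,-62.4,110,91.5)])
E
```

```text
17.881591800473792 24.933079183101654 [ 0.84056421  0.19238152 -0.39591534]
now [ 442.7 -314.2   21.1] yaw 19.42 q7 1.27 t 36.5333
(np.float64(442.65794490705775), np.float64(-314.21191145002405), 110, 19.5) shift [  0.    0.  -88.9] turn z -0.001
(619, -62.4, 110, 91.5) shift [178.5 250.3  -0. ] turn z -1.257
```

Call:
send_rows(
  xyz=[
    [0,0,-10],
    [0,0,-25],
    [0,0,-45],
    [0,0,-65],
    [0,0,-89],
    [0,0,-89],
    [0,0,-89],
    [0,0,-89],
    [0,0,-89],
    [0,0,-89],
  ],
  dr=[
    [0,0,0],
    [0,0,0],
    [0,0,0],
    [0,0,0],
    [0,0,0],
    [0,0,-0.02],
    [0,0,-0.05],
    [0,0,-0.1],
    [0,0,-0.15],
    [0,0,-0.2],
  ],
)

```text
time: 37.37
position: [0.4421, -0.3139, 0.1097]
tool_rot: [-1.545, -2.734, -0.0]
ft_force: [0.2, -0.6, -2.2]
grip_width: 0.201
grip_force: 24.9
```

```bash
python3 - <<'E'
from h import *
plan([(619,-62.4,110,91.5)])
E
```

```text
now [ 442.1 -313.9  109.7] yaw 31.05 q7 1.35 t 37.3667
(619, -62.4, 110, 91.5) shift [124.2 281.3  -0.3] turn z -1.055
```

Call:
send_rows(
  xyz=[
    [13,30,0],
    [26,60,0],
    [40,90,0],
    [53,120,0],
    [66,150,0],
    [80,180,0],
    [93,210,0],
    [106,240,0],
    [118,267,0],
    [124,281,0],
  ],
  dr=[
    [0,0,-0.11],
    [0,0,-0.22],
    [0,0,-0.33],
    [0,0,-0.44],
    [0,0,-0.55],
    [0,0,-0.66],
    [0,0,-0.77],
    [0,0,-0.88],
    [0,0,-0.98],
    [0,0,-1.055],
  ],
)

```text
time: 38.2
position: [0.6216, -0.0585, 0.1093]
tool_rot: [0.052, -3.141, -0.003]
ft_force: [0.9, 0.2, -1.9]
grip_width: 0.199
grip_force: 24.9
```

Call:
send_rows(
  xyz=[
    [0,0,0],
    [0,0,10],
    [0,0,25],
    [0,0,35],
    [0,0,42],
    [0,0,45],
    [0,0,45],
    [0,0,45],
    [0,0,45],
    [0,0,45],
  ],
  dr=[
    [0,0,0],
    [0,0,0],
    [0,0,0],
    [0,0,0],
    [0,0,0],
    [0,0,0],
    [0,0,0],
    [0,0,0],
    [0,0,0],
    [0,0,0],
  ],
)

```text
time: 39.03
position: [0.6206, -0.0637, 0.0658]
tool_rot: [-0.036, 3.14, 0.0]
ft_force: [-0.3, 0.0, -0.9]
grip_width: 0.206
grip_force: 24.9
```

```bash
python3 - <<'E'
from h import *
s=get_state();print(s["grip_width"]*87,s["grip_force"],s["ft_force"])
plan([(619,-62.4,40.5,91.5)])
E
```

```text
17.897180424197195 24.934012591838837 [-3.04150177e-01  4.48632993e-04 -9.25915775e-01]
now [620.6 -63.7  65.8] yaw 91.33 q7 1.88 t 39.0333
(619, -62.4, 40.5, 91.5) shift [ 1.6  1.3 25.3] turn z -0.003
```

Call:
send_rows(
  xyz=[
    [1,1,6],
    [1,1,12],
    [1,1,16],
    [1,1,19],
    [1,1,21],
    [1,1,23],
    [1,1,24],
    [1,1,25],
    [1,1,25],
    [1,1,25],
  ],
  dr=[
    [0,0,0],
    [0,0,0],
    [0,0,0],
    [0,0,0],
    [0,0,0],
    [0,0,0],
    [0,0,0],
    [0,0,0],
    [0,0,0],
    [0,0,0],
  ],
)

```text
time: 39.87
position: [0.6193, -0.0633, 0.0404]
tool_rot: [-0.036, 3.141, -0.001]
ft_force: [-0.2, -1.4, 0.4]
grip_width: 0.202
grip_force: 24.9
```

Call:
send_rows(
  xyz=[
    [0,0,0],
    [0,0,0],
    [0,0,0],
    [0,0,0],
    [0,0,0],
    [0,0,-10],
    [0,0,-30],
    [0,0,-50],
    [0,0,-70],
    [0,0,-90],
  ],
  dr=[
    [0,0,0],
    [0,0,0],
    [0,0,0],
    [0,0,0],
    [0,0,0],
    [0,0,0],
    [0,0,0],
    [0,0,0],
    [0,0,0],
    [0,0,0],
  ],
  jaw=36,
)

```text
time: 40.7
position: [0.6191, -0.0627, 0.1318]
tool_rot: [-0.036, 3.141, 0.0]
ft_force: [-0.7, -0.0, 0.3]
grip_width: 0.411
grip_force: 0.0
```

Call:
send_rows(
  xyz=[
    [20,0,-20],
    [40,10,-40],
    [50,25,-70],
    [55,40,-100],
    [60,50,-130],
    [60,60,-160],
    [60,60,-190],
    [60,60,-200],
    [60,60,-200],
    [60,60,-200],
  ],
  dr=[
    [0,0,0],
    [0,0,0],
    [0,0,0],
    [0,0,0],
    [0,0,0],
    [0,0,0],
    [0,0,0],
    [0,0,0],
    [0,0,0],
    [0,0,0],
  ],
)

```text
time: 41.53
position: [0.5576, -0.0045, 0.3302]
tool_rot: [-0.035, 3.141, 0.0]
ft_force: [0.4, -0.4, -0.1]
grip_width: 0.413
grip_force: 0.0
```

```bash
python3 - <<'E'
from h import *
s,b=snap("wrist","fin");C=cam("wrist",s);print(s["position"],s["ft_force"])
T=dict(plug=(.619,-.0624,.03),SR=(.506,-.0665,.035),LR=(.614,.1125,.041),G=(.5015,.1095,.049),V=(.616,.024,.053))
P={k:w2p(C,v)[0] for k,v in T.items()};print({k:v.round() for k,v in P.items()})
for v in P.values(): cv2.circle(b,tuple(v.astype(int)),1,(0,0,255),-1)
A=np.array(list(P.values()));x0,y0=(A.min(0)-60).astype(int).clip(0);x1,y1=(A.max(0)+60).astype(int)
c=b[y0:y1,x0:x1];f=min(800/c.shape[1],600/c.shape[0]);cv2.imwrite("pics/finc.png",cv2.resize(c,None,fx=f,fy=f,interpolation=cv2.INTER_CUBIC));print(x0,y0,f)
E
```

```text
[ 0.55762675 -0.00445179  0.33019502] [ 0.35916334 -0.36037675 -0.14904946]
{'plug': array([239., 221.]), 'SR': array([234., 133.]), 'LR': array([375., 223.]), 'G': array([382., 133.]), 'V': array([306., 226.])}
174 72 2.816901408450704
```

View pics/finc.png

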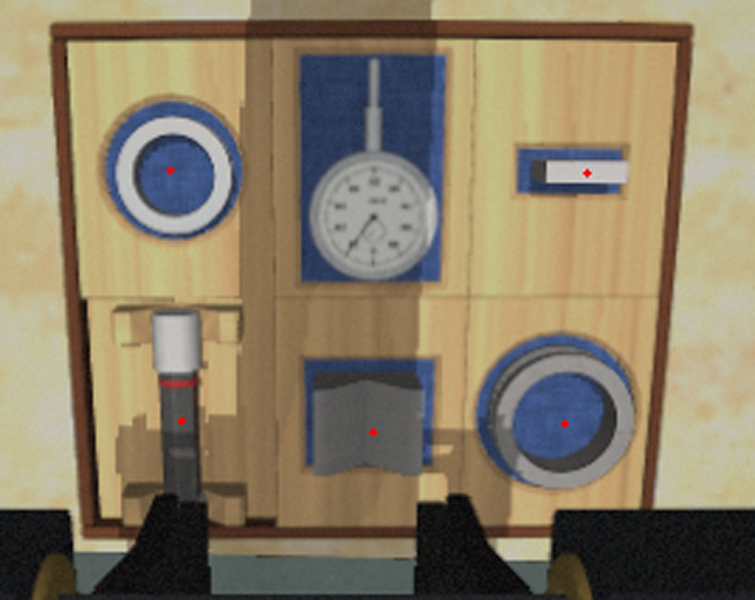

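The final view shows every part in its place. The rings are at crop (173,173) and (565,425), the gauge block at (587,172), and the V-block at (370,430). The plug lies along both saddles at x≈180, and the gripper is clear.

```bash
python3 -c "
from bench import *
print(close_job())"
```

```text
the job is handed in; nothing more can be done
None
```

All five masters are back in the tray, released and at rest, and the job was handed in at about 42 s of the 115 s limit; the hand-in call returned no verdict. The plug's near end was hidden in the last picture.

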